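Click the stock tally wheel round to its start mark

TASK

A new delivery is about to be counted: set the stock tally to its start mark. With a fingertip, flick the edge of its lugged wheel forward (clockwise seen from above), as many clicks as it takes for the raised bar on the wheel to rest at the fixed pointer, and never a click past it. Leave the bottle, the bell, the pedal and the parts bin where they are; nothing is to be picked up.

Things in the scene. Friction and masses are not known exactly. Their poses are not given: they have to be found in the camera images.
- tally: the tally's grey metal pedestal, fixed to the board, 40 mm high; in its own frame x = -45 to 97, y = -40 to 40 mm (6 mm foot plate: x = -53 to 97, y = -42 to 42). Origin on the board, straight below the wheel's axle; z up. The pointer post stands on its +x side, 65 mm high, x = 72 to 100, y = -14 to 14. The wheel overhangs it at -x and both +-y sides.
- wheel_axis (a point): on the upright axle of the level black star wheel, at its flat top, 58 mm above the board. Wheel: underside 44 mm above the board, disc of radius 42 mm with 8 equal radial lugs at 45 degrees, each 8 mm wide, reaching 62 mm from the axle, open gaps between; when resting on a click one lug lies along the pedestal's +x, the others every 45 degrees
- pointer_tip (a point): the tip of the fixed steel pointer, 72 mm from the axle on the pedestal's own +x side, 62 mm above the board, level with the raised bar
- bar_tip (a point): the outer end of the raised steel bar on the wheel, 61 mm from the axle; the bar is 6 mm wide, stands 6 mm above the wheel's flat top (top of the bar 64 mm above the board) and runs out from the hub along one of the lugs
- tally_wheel (a joint): turn of the wheel, rad, growing clockwise seen from above; 0 = bar at the pointer. A spring detent gives 8 clicks a turn (0.785 rad each): pushed past half a click it snaps on to the next, released earlier it drops back; 1 to 2 N at a lug turns it, it does not coast. Starts resting on a click, 2 to 5 clicks before 0 (-1.57 to -3.93). Stops block it below -4.95 and above 1.0
- lube: bystander, loose: green lubricant bottle with a nozzle, 50 mm across, 138 mm tall, standing; origin at the centre of its underside
- bell: bystander, loose: steel bicycle bell dome, 56 mm across, 35 mm high; origin at the centre of its underside
- pedal: bystander, loose: black bicycle pedal lying flat, 95 x 84 x 24 mm with a steel spindle along its x, reaching 86 mm from its origin at +x; origin at the centre of its underside
- bin: bystander, loose: black open parts bin 120 x 100 x 60 mm with nuts in it; origin at the centre of its underside
Mind the look-alikes: they are no part of the job. Leave any green or pink look-alike of the tally alone.

How it is judged (in metres and radians):
On the way:
1. the bar has clicked in at the pointer (value of joint tally_wheel between -0.12 and 0.12 rad), for 0.2 s.
At the end, for the whole second after the job is handed in: the wheel rests on the click where its bar is at the pointer (within 0.12 rad of 0; a click is 0.785 rad), at rest; bottle, bell, pedal and bin within 15 mm of where they started (all of step 1 and velocity of joint tally_wheel between -0.05 and 0.05 rad/s and distance of each of lube, bell, pedal, bin from where it was at the start of the episode below 0.015 m); the robot touches nothing.
It fails at once if the wheel is turned past the start mark (more than half a click beyond it) (value of joint tally_wheel above 0.4 rad).
It fails at once if the bottle is displaced by more than 15 mm or lifted (distance of lube from where it was at the start of the episode above 0.015 m).
It fails at once if the bell is displaced by more than 15 mm or lifted (distance of bell from where it was at the start of the episode above 0.015 m).
It fails at once if the pedal is displaced by more than 15 mm or lifted (distance of pedal from where it was at the start of the episode above 0.015 m).
It fails at once if the bin is displaced by more than 15 mm or lifted (distance of bin from where it was at the start of the episode above 0.015 m).
It also fails if it takes over 64 s, if anything falls off the work surface, if the arm or the gripper's body presses on something with over 40 N, if the wrist force passes 120 N, or if a joint passes its speed limit or range.

ROBOT

A 6-joint arm with a two-finger parallel gripper is mounted at the origin on the work surface. World frame = base frame: x ahead of the robot, y to its left, z up, the work surface at z = 0. Lengths are in m, angles in degrees, forces in N, time in s.
With the tool pointing down it reaches from about 0.25 to 0.725 m from the base axis. Payload 9.7 kg.
Tool frame: the origin (TCP) lies at the very end of the fingers, on their centre line; the grasp point (between the pads) lies grasp_offset behind it (grasp_offset is the distance from the TCP to the grasp point, in m); z points along the fingers, y is the line along which they close (so a half turn about z gives the same grasp; the last joint's range is limited). The gripper opens to 85 mm and grips with 20 to 120 N. Pads are 22 mm wide; open, the fingers measure 114 mm over their backs; the gripper's body (76 mm by 85 mm) begins 54 mm behind the grasp point. The pads swing forward as they close: fully open they stand 13 mm farther back than shut.
Start: joints at [-75.057, 4.979, 10.078, 95.1, 0, 90], TCP at [0.142, -0.531, 0.231] pointing down, gripper open.
Joint ranges: [-179.16, 179.16], [-48.56, 103.87], [-65.8, 70.77], [-126.05, 130.52], [-82.76, 87.17], [-180, 180]. Speed limits (degrees/s): [127.2, 127.2, 147.25, 180, 180, 180].

INTERFACE

Orientations are given as [roll, pitch, yaw] about the fixed x, y, z axes, in that order (R = Rz(yaw) Ry(pitch) Rx(roll)).
In Python, from workcell import get_obs, camera, calibration, job_done, recognise, cut_out, mark_of, grasp_offset gives the robot as it stands.
- The arm moves only by the tool servo_tool, never from a script. Its argument "moves" is a list of rows, each a list of 3 entries, a list of its own where there are three numbers: the turn, a rotation vector about the tool's x, y, z in degrees, then the shift along the tool's x, y, z in m, then the opening in per cent of the stroke, from 0 (shut) to 100 (fully open). In form: [[[ax, ay, az], [x, y, z], claw], ...]. A call has 1 to 12 rows; each row shifts and turns the commanded pose from where the row before left it, along the tool's axes as they then stand; what a row does not reach is not made up. A row lasts 1/10 s, in which the tool goes at most 50 mm and 8.59 degrees, less where a joint would pass 70% of its speed; a pose out of reach is approached as far as the arm can. A call is refused whole if a number of a shift passes 0.05 or a number of a turn 8.59, either way. A call with a gripper value outside its range is refused whole. The fingers move at their own pace and stop on an object; "force" is the grip in N (left out, the last holds). Time passes only in rows, so rows that do not move let the fingers close. It gives the time, the measured TCP pose, the force, the opening and the grip force at its end, in the units of the state.
- get_obs(): the state, without advancing time (a new reading comes with each control period).
- camera(name): name is "side" or "top"; returns (picture, depth): 384x512x3 uint8, red, green, blue; 384x512 float32, m along the optical axis (not along the pixel's ray), 0 where there is no reading.
- calibration(name): a dict with "camera_matrix" (3x3 intrinsics, pixels), "R" (3x3) and "t" (3): a world point X has camera coordinates R X + t. Camera axes: x right, y down, z forward; pixel columns grow to the right and rows downward; lengths in m; the calibration is good to about 2 mm. A picture is of the moment at which its call begins. calibration takes no time and is no camera call.
- job_done(): hands the job in; it is judged then, once.
Trained networks look in the newest picture that a camera, given by its name, has taken for a name from the list of things; names that differ only in an ending like _2 or _b are one class to them, and where a whole thing is asked for, a point or a joint stands for the part that bears it (a point fixed in the world has none). Each returns a list of dicts, best first, with "score" (0 to 1); they miss things now and then, are a little off and sometimes report something else, mostly with a low value. They report only what shows in the picture. A call takes as long as a camera call. They do not tell look-alikes from the thing itself.
- recognise(name, camera): "xyz" ([x, y, z] in m, in the coordinates of the camera as it stood for that picture, good to about 4 mm: the middle of the surface that is visible of it).
- cut_out(name, camera): "mask" (384x512 bool, what is visible of it).
- mark_of(name, camera): "xyz" ([x, y, z] in m, in the coordinates of the camera as it stood for that picture, good to about 4 mm: a listed point, or the origin of a listed thing).
The state is a dict: "time": time; "q": joint angles; "qd": joint speeds; "joint_efforts": joint torques, N m; "ee_pos": TCP position; "tcp_rot": TCP orientation; "wrist_force": force on the tool from outside, world axes, zero at the start; "torque": the same for the moment, N m; "opening": finger opening in m; "grasp_force": force on a finger pad.
Only numpy, scipy, OpenCV 4.12 (cv2) and the standard library are available. Lean on these libraries where they do the work, as an engineer would, in place of code of your own. Each camera call takes 0.05 s, during which the arm holds its last target. There are 200 camera calls.

## Working session

There is one attempt and no reset: what is moved stays moved. The work goes in short steps, Python scripts to look and compute and a tool call to move; the robot and the scene stay as the last step left them, time stands still between calls to the robot, and variables do not carry over. Pictures are saved under pics/ and viewed, at most 10 in all, crops included, and the job is handed in when it is done.

Besides the shell and the picture viewer there is one more tool, called after "Emit:" as a command line: name --argument value ..., lists and objects as JSON in quotes. servo_tool: Moves the arm, as the interface text tells. Its arguments: {"type":"object","properties":{"moves":{"type":"array"},"force":{"type":"number"}},"required":["moves"]}

```bash
mkdir -p pics; cat > h.py <<'E'
import numpy as np,cv2
from workcell import *
def w(name,p):
    c=calibration(name); return np.array(c["R"]).T@(np.array(p)-np.array(c["t"]))
def px(name,X):
    c=calibration(name); v=np.array(c["camera_matrix"])@(np.array(c["R"])@np.array(X)+np.array(c["t"])); return v[:2]/v[2]
def look(name,f=None):
    p,d=camera(name)
    if f: cv2.imwrite(f,p[:,:,::-1])
    return p,d
E
python3 - <<'E'
from h import *
a,_=look("top"); b,_=look("side")
cv2.imwrite("pics/a_top.png",a[:,:,::-1]); cv2.imwrite("pics/a_side.png",b[:,:,::-1])
for c in("top","side"):
  for n in("wheel_axis","pointer_tip","bar_tip","tally","lube","bell","pedal","bin"):
    for r in mark_of(n,c)[:3]:
      X=w(c,r["xyz"]); print(c,n,round(r["score"],2),X.round(3),px(c,X).round())
print(grasp_offset,get_obs())
E
```

```text
top wheel_axis 0.66 [0.404 0.426 0.056] [134. 266.]
top wheel_axis 0.66 [0.731 0.247 0.058] [205. 146.]
top wheel_axis 0.6 [0.529 0.139 0.055] [244. 221.]
top pointer_tip 0.94 [0.603 0.141 0.064] [243. 193.]
top pointer_tip 0.87 [0.801 0.245 0.064] [206. 120.]
top pointer_tip 0.79 [0.474 0.418 0.058] [138. 240.]
top bar_tip 0.79 [0.795 0.244 0.063] [207. 122.]
top bar_tip 0.73 [0.487 0.099 0.059] [258. 237.]
top bar_tip 0.57 [0.464 0.421 0.059] [137. 244.]
top tally 0.95 [0.529 0.139 0.003] [244. 221.]
top tally 0.92 [ 0.729  0.251 -0.   ] [206. 150.]
top tally 0.67 [ 0.401  0.43  -0.001] [139. 265.]
top lube 0.85 [0.602 0.34  0.002] [173. 194.]
top pedal 0.83 [ 0.51  -0.054 -0.001] [313. 229.]
top bin 0.22 [0.489 0.102 0.06 ] [257. 236.]
side wheel_axis 0.95 [0.526 0.143 0.057] [232. 195.]
side wheel_axis 0.78 [0.402 0.424 0.057] [168. 151.]
side wheel_axis 0.67 [0.726 0.246 0.06 ] [280. 156.]
side pointer_tip 0.74 [0.597 0.143 0.061] [254. 187.]
side pointer_tip 0.7 [0.8   0.238 0.062] [302. 152.]
side pointer_tip 0.64 [0.472 0.422 0.061] [188. 145.]
side bar_tip 0.86 [0.487 0.092 
[... 445 characters left out ...]
-0.   ] [302. 208.]
0.0187 {'time': 0.9, 'q': array([-7.50563134e+01,  4.97840993e+00,  1.00790860e+01,  9.51015832e+01,
        8.51484603e-04,  9.00009997e+01]), 'qd': array([-0.02251006, -0.02456327, -0.03720919,  0.07774996,  0.0914208 ,
       -0.0025507 ]), 'joint_efforts': array([-2.56664200e-03, -5.20092666e+01,  4.64862692e+01,  1.34153506e-03,
        5.28020166e-05, -4.77103686e-05]), 'ee_pos': array([ 0.14182866, -0.53138393,  0.23129666]), 'tcp_rot': array([-1.79999093e+02, -8.51468775e-04,  1.49426869e+01]), 'wrist_force': array([-0.66481244, -0.66403794,  0.28558081]), 'torque': array([ 0.01160481,  0.0291378 , -0.00108581]), 'grasp_force': 0.0, 'opening': 0.08527821241415345}
```

```bash
python3 - <<'E'
import cv2
a=cv2.imread("pics/a_top.png");b=cv2.imread("pics/a_side.png")
cv2.imwrite("pics/b.png",cv2.resize(a[90:300,100:370],None,fx=2.8,fy=2.8,interpolation=cv2.INTER_CUBIC))
cv2.imwrite("pics/c.png",cv2.resize(b[110:300,130:380],None,fx=3,fy=3,interpolation=cv2.INTER_CUBIC))
E
```

```text
(no output)
```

View pics/b.png

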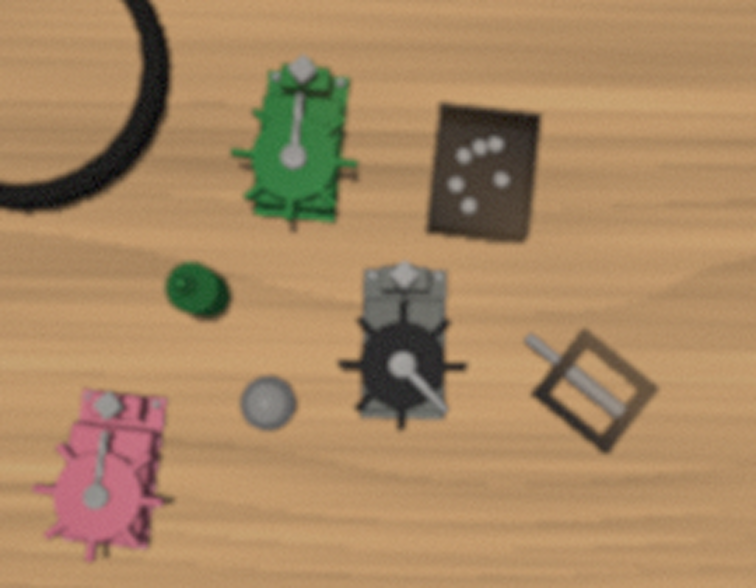

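View pics/c.png

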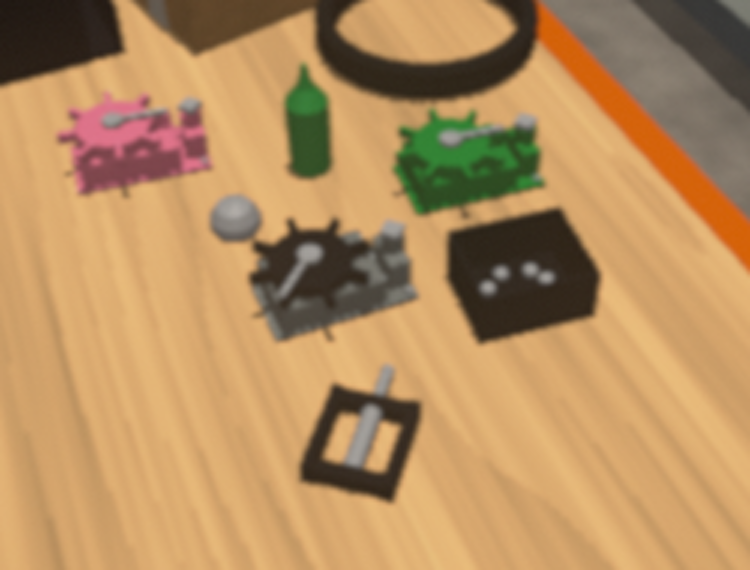

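The top picture shows the grey tally (axle at about pixel 244,221) with its pointer toward world +x. The bar points toward −x,−y (−135°), so it needs 5 clicks clockwise. The green and pink units are look-alikes. The robot side (−x) of the wheel is free, so I'll flick lugs toward +y there. First I turn the tool to yaw 90 and shut the fingers.

Emit:
servo_tool --moves '[[[0, 0, -8.34], [0, 0, 0], 0], [[0, 0, -8.34], [0, 0, 0], 0], [[0, 0, -8.34], [0, 0, 0], 0], [[0, 0, -8.34], [0, 0, 0], 0], [[0, 0, -8.34], [0, 0, 0], 0], [[0, 0, -8.34], [0, 0, 0], 0], [[0, 0, -8.34], [0, 0, 0], 0], [[0, 0, -8.34], [0, 0, 0], 0], [[0, 0, -8.34], [0, 0, 0], 0], [[0, 0, 0], [0, 0, 0], 0]]'

```text
time: 1.9
ee_pos: [0.1418, -0.5314, 0.2313]
tcp_rot: [-180.0, 0.0, 90.1]
wrist_force: [0.5, -0.2, -0.5]
opening: -0.0001
grasp_force: 0.0
```

Emit:
servo_tool --moves '[[[0, 0, 0], [0.036, 0.016, 0], 0], [[0, 0, 0], [0.036, 0.016, 0], 0], [[0, 0, 0], [0.036, 0.016, 0], 0], [[0, 0, 0], [0.036, 0.016, 0], 0], [[0, 0, 0], [0.036, 0.016, 0], 0], [[0, 0, 0], [0.036, 0.016, 0], 0], [[0, 0, 0], [0.036, 0.016, 0], 0], [[0, 0, 0], [0.036, 0.016, 0], 0], [[0, 0, 0], [0.036, 0.016, 0], 0]]'

```text
time: 2.8
ee_pos: [0.286, -0.206, 0.2315]
tcp_rot: [180.0, 0.0, 89.7]
wrist_force: [0.7, 0.3, 0.1]
opening: 0.0004
grasp_force: 0.0
```

Emit:
servo_tool --moves '[[[0, 0, 0], [0.036, 0.016, 0], 0], [[0, 0, 0], [0.036, 0.016, 0], 0], [[0, 0, 0], [0.036, 0.016, 0], 0], [[0, 0, 0], [0.036, 0.016, 0], 0], [[0, 0, 0], [0.036, 0.016, 0], 0], [[0, 0, 0], [0.036, 0.016, 0], 0], [[0, 0, 0], [0.036, 0.016, 0], 0], [[0, 0, 0], [0.036, 0.016, 0], 0], [[0, 0, 0], [0.036, 0.016, 0], 0], [[0, 0, 0], [0, 0, 0], 0], [[0, 0, 0], [0, 0, 0], 0]]'

```text
time: 3.9
ee_pos: [0.4297, 0.1172, 0.231]
tcp_rot: [-179.9, 0.0, 89.9]
wrist_force: [0.1, -0.1, 0.8]
opening: -0.0
grasp_force: 0.0
```

Emit:
servo_tool --moves '[[[0, 0, 0], [0, 0, 0.037], 0], [[0, 0, 0], [0, 0, 0.037], 0], [[0, 0, 0], [0, 0, 0.037], 0], [[0, 0, 0], [0, 0, 0.037], 0], [[0, 0, 0], [0, 0, 0.037], 0], [[0, 0, 0], [0, 0, 0], 0]]'

```text
time: 4.5
ee_pos: [0.4267, 0.1148, 0.0423]
tcp_rot: [-179.6, 0.1, 89.8]
wrist_force: [-0.2, 0.1, 0.0]
opening: -0.0001
grasp_force: 0.0
```

```bash
python3 - <<'E'
from h import *
a,da=look("top"); b,d=look("side")
o=get_obs(); print(o["ee_pos"],o["wrist_force"])
for c in("top","side"):
  for n in("wheel_axis","bar_tip"):
    for r in mark_of(n,c): 
      X=w(c,r["xyz"])
      if .45<X[0]<.65 and 0<X[1]<.22: print(c,n,r["score"],X.round(3))
A=cv2.resize(a[170:270,190:300],None,fx=4,fy=4,interpolation=2);B=cv2.resize(b[140:240,180:275],None,fx=4,fy=4,interpolation=2)
cv2.imwrite("pics/d.png",np.hstack([A[:400,:400],B[:400,:380]])[:,:,::-1])
E
```

```text
[0.42965522 0.11585711 0.0472787 ] [-0.18016463  0.6895347   0.39736749]
top wheel_axis 0.72 [0.532 0.14  0.055]
side wheel_axis 0.79 [0.531 0.144 0.056]
side bar_tip 0.9 [0.486 0.092 0.062]
```

View pics/d.png

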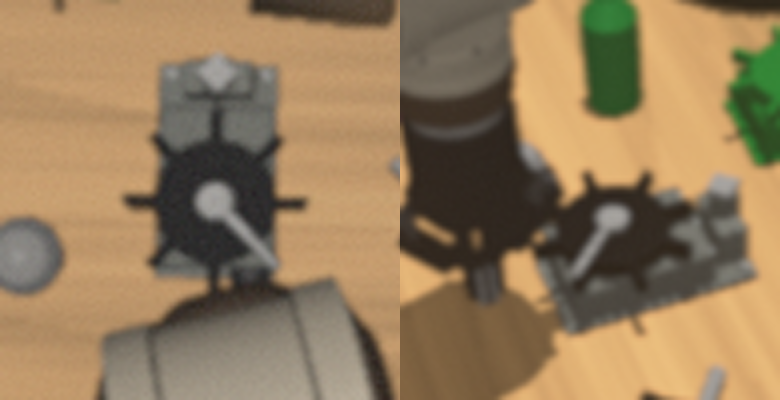

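The fingertip stands just outside the gap beside the −x lug, with the bar still at −135°. Now the first flick: in, across to +y, out.

Emit:
servo_tool --moves '[[[0, 0, 0], [0, 0.018, 0], 0], [[0, 0, 0], [0, 0.018, 0], 0], [[0, 0, 0], [0, 0, 0], 0], [[0, 0, 0], [0.011, 0, 0], 0], [[0, 0, 0], [0.011, 0, 0], 0], [[0, 0, 0], [0.011, 0, 0], 0], [[0, 0, 0], [0.011, 0, 0], 0], [[0, 0, 0], [0, 0, 0], 0], [[0, 0, 0], [0, 0, 0], 0]]'

```text
time: 5.7
ee_pos: [0.4655, 0.1611, 0.0463]
tcp_rot: [-180.0, -0.0, 90.1]
wrist_force: [-0.3, -0.1, 0.0]
opening: 0.0001
grasp_force: 0.0
```

```bash
cat > s.py <<'E'
from h import *
import sys
a,da=look("top"); b,d=look("side")
o=get_obs(); print(o["ee_pos"],o["wrist_force"])
for c in("top","side"):
    for r in mark_of("bar_tip",c): 
      X=w(c,r["xyz"])
      if .45<X[0]<.62 and 0<X[1]<.22:
        print(c,round(r["score"],2),X.round(3),"clicks to go",(np.degrees(np.arctan2(X[1]-.142,X[0]-.529))%360)/45)
A=cv2.resize(a[170:270,190:290],None,fx=4,fy=4,interpolation=2);B=cv2.resize(b[140:240,180:275],None,fx=4,fy=4,interpolation=2)
cv2.imwrite(sys.argv[1],np.hstack([A,B])[:,:,::-1])
E
python3 s.py pics/e.png
```

```text
[0.46564384 0.16057395 0.04628693] [-0.80039852  0.48416656 -0.50824381]
side 0.89 [0.469 0.137 0.061] clicks to go 4.111387332201632
```

View pics/e.png

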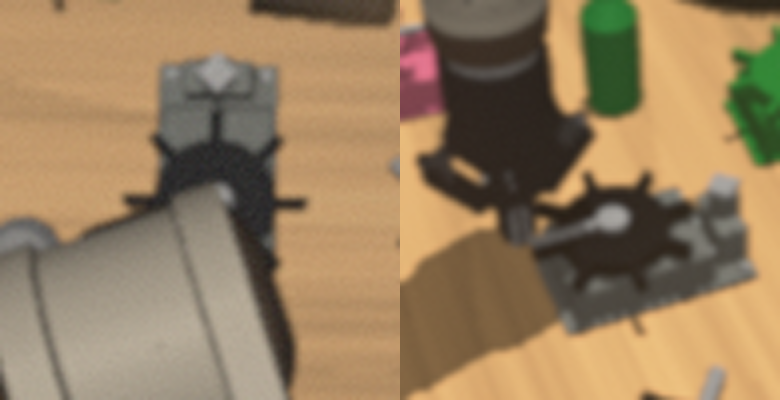

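One click done: the bar now lies along −x, resting with no force on the finger. Now I retract, go back, and flick the second.

Emit:
servo_tool --moves '[[[0, 0, 0], [0, -0.018, 0], 0], [[0, 0, 0], [0, -0.018, 0], 0], [[0, 0, 0], [0, 0, 0], 0], [[0, 0, 0], [-0.022, 0, 0], 0], [[0, 0, 0], [-0.022, 0, 0], 0], [[0, 0, 0], [0, 0, 0], 0]]'

```text
time: 6.5
ee_pos: [0.4303, 0.1149, 0.0464]
tcp_rot: [180.0, 0.0, 89.9]
wrist_force: [0.4, -0.1, -0.4]
opening: 0.0002
grasp_force: 0.0
```

Emit:
servo_tool --moves '[[[0, 0, 0], [0, 0.018, 0], 0], [[0, 0, 0], [0, 0.018, 0], 0], [[0, 0, 0], [0, 0, 0], 0], [[0, 0, 0], [0.011, 0, 0], 0], [[0, 0, 0], [0.011, 0, 0], 0], [[0, 0, 0], [0.011, 0, 0], 0], [[0, 0, 0], [0.011, 0, 0], 0], [[0, 0, 0], [0, 0, 0], 0], [[0, 0, 0], [0, 0, 0], 0]]'

```text
time: 7.4
ee_pos: [0.4655, 0.1611, 0.0463]
tcp_rot: [-180.0, -0.0, 90.1]
wrist_force: [0.4, -0.7, 0.4]
opening: 0.0003
grasp_force: 0.0
```

Emit:
servo_tool --moves '[[[0, 0, 0], [0, -0.018, 0], 0], [[0, 0, 0], [0, -0.018, 0], 0], [[0, 0, 0], [0, 0, 0], 0], [[0, 0, 0], [-0.022, 0, 0], 0], [[0, 0, 0], [-0.022, 0, 0], 0], [[0, 0, 0], [0, 0, 0], 0]]'

```text
time: 8.0
ee_pos: [0.4303, 0.1149, 0.0465]
tcp_rot: [180.0, 0.0, 89.9]
wrist_force: [0.4, 0.6, -0.2]
opening: -0.0004
grasp_force: 0.0
```

```bash
python3 s.py pics/f.png
```

```text
[0.43037307 0.11637787 0.04646819] [-0.41368931 -0.33515582  0.74966812]
top 0.88 [0.49  0.184 0.061] clicks to go 2.9474253462200375
side 0.64 [0.485 0.18  0.06 ] clicks to go 3.1025666995369408
```

Three to go. Third flick:

Emit:
servo_tool --moves '[[[0, 0, 0], [0, 0.018, 0], 0], [[0, 0, 0], [0, 0.018, 0], 0], [[0, 0, 0], [0, 0, 0], 0], [[0, 0, 0], [0.011, 0, 0], 0], [[0, 0, 0], [0.011, 0, 0], 0], [[0, 0, 0], [0.011, 0, 0], 0], [[0, 0, 0], [0.011, 0, 0], 0], [[0, 0, 0], [0, 0, 0], 0], [[0, 0, 0], [0, 0, 0], 0]]'

```text
time: 9.1
ee_pos: [0.4655, 0.1612, 0.0463]
tcp_rot: [-180.0, -0.0, 90.1]
wrist_force: [-0.8, 1.0, 0.1]
opening: -0.0
grasp_force: 0.0
```

Emit:
servo_tool --moves '[[[0, 0, 0], [0, -0.018, 0], 0], [[0, 0, 0], [0, -0.018, 0], 0], [[0, 0, 0], [0, 0, 0], 0], [[0, 0, 0], [-0.022, 0, 0], 0], [[0, 0, 0], [-0.022, 0, 0], 0], [[0, 0, 0], [0, 0, 0], 0]]'

```text
time: 9.7
ee_pos: [0.4303, 0.1149, 0.0465]
tcp_rot: [180.0, 0.0, 89.9]
wrist_force: [-0.5, 0.6, 0.4]
opening: 0.0003
grasp_force: 0.0
```

```bash
python3 s.py pics/g.png
```

```text
[0.43037674 0.116368   0.04645789] [ 0.02250294  0.26435344 -0.6742397 ]
top 0.87 [0.532 0.205 0.06 ] clicks to go 1.9302511540908975
side 0.92 [0.53  0.199 0.06 ] clicks to go 1.9835992606564279
```

Emit:
servo_tool --moves '[[[0, 0, 0], [0, 0.018, 0], 0], [[0, 0, 0], [0, 0.018, 0], 0], [[0, 0, 0], [0, 0, 0], 0], [[0, 0, 0], [0.011, 0, 0], 0], [[0, 0, 0], [0.011, 0, 0], 0], [[0, 0, 0], [0.011, 0, 0], 0], [[0, 0, 0], [0.011, 0, 0], 0], [[0, 0, 0], [0, 0, 0], 0], [[0, 0, 0], [0, 0, 0], 0]]'

```text
time: 10.8
ee_pos: [0.4655, 0.1611, 0.0463]
tcp_rot: [-180.0, -0.0, 90.1]
wrist_force: [0.1, -0.4, 0.1]
opening: -0.0001
grasp_force: 0.0
```

Emit:
servo_tool --moves '[[[0, 0, 0], [0, -0.018, 0], 0], [[0, 0, 0], [0, -0.018, 0], 0], [[0, 0, 0], [0, 0, 0], 0], [[0, 0, 0], [-0.022, 0, 0], 0], [[0, 0, 0], [-0.022, 0, 0], 0], [[0, 0, 0], [0, 0, 0], 0]]'

```text
time: 11.4
ee_pos: [0.4303, 0.1149, 0.0465]
tcp_rot: [180.0, 0.0, 89.9]
wrist_force: [0.5, 0.4, 0.1]
opening: -0.0003
grasp_force: 0.0
```

```bash
python3 s.py pics/h.png
```

```text
[0.43036318 0.1163606  0.04646142] [ 0.6404711  -0.19161549  1.211971  ]
top 0.82 [0.574 0.187 0.06 ] clicks to go 0.9918658132965004
side 0.94 [0.572 0.18  0.063] clicks to go 0.9249767536778284
```

View pics/h.png

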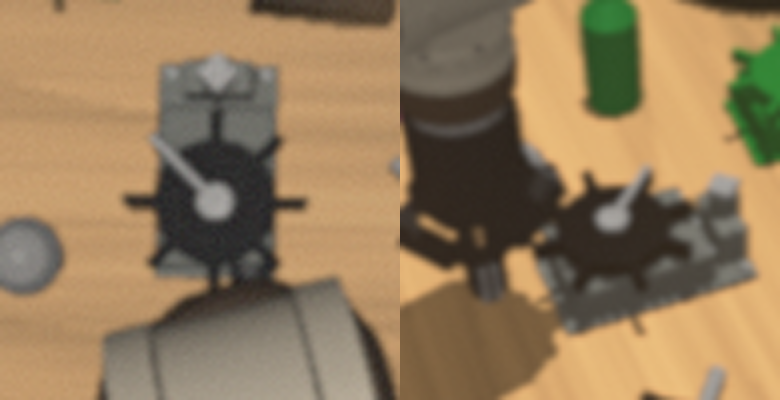

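The bar is one click short (pointing up-left, tip at about 155,137 in the crop). Now the last flick, then retract and rise.

Emit:
servo_tool --moves '[[[0, 0, 0], [0, 0.018, 0], 0], [[0, 0, 0], [0, 0.018, 0], 0], [[0, 0, 0], [0, 0, 0], 0], [[0, 0, 0], [0.011, 0, 0], 0], [[0, 0, 0], [0.011, 0, 0], 0], [[0, 0, 0], [0.011, 0, 0], 0], [[0, 0, 0], [0.011, 0, 0], 0], [[0, 0, 0], [0, 0, 0], 0], [[0, 0, 0], [0, 0, 0], 0]]'

```text
time: 12.5
ee_pos: [0.4655, 0.1611, 0.0463]
tcp_rot: [-180.0, -0.0, 90.1]
wrist_force: [-0.8, -0.7, -0.5]
opening: -0.0
grasp_force: 0.0
```

Emit:
servo_tool --moves '[[[0, 0, 0], [0, -0.018, 0], 0], [[0, 0, 0], [0, -0.018, 0], 0], [[0, 0, 0], [0, 0, 0], 0], [[0, 0, 0], [-0.022, 0, 0], 0], [[0, 0, 0], [-0.022, 0, 0], 0], [[0, 0, 0], [0, 0, -0.04], 0], [[0, 0, 0], [0, 0, -0.04], 0], [[0, 0, 0], [0, 0, -0.04], 0], [[0, 0, 0], [0, 0, 0], 0], [[0, 0, 0], [0, 0, 0], 0]]'

```text
time: 13.5
ee_pos: [0.4308, 0.1165, 0.1671]
tcp_rot: [179.9, -0.0, 90.0]
wrist_force: [0.1, -0.1, -0.4]
opening: 0.0
grasp_force: 0.0
```

```bash
python3 s.py pics/i.png
```

```text
[0.42970671 0.11638818 0.16527693] [-0.26667652  0.1877854  -0.57032732]
top 0.75 [0.594 0.141 0.061] clicks to go 7.982875126884414
side 0.94 [0.591 0.136 0.058] clicks to go 7.8852524671020126
```

View pics/i.png

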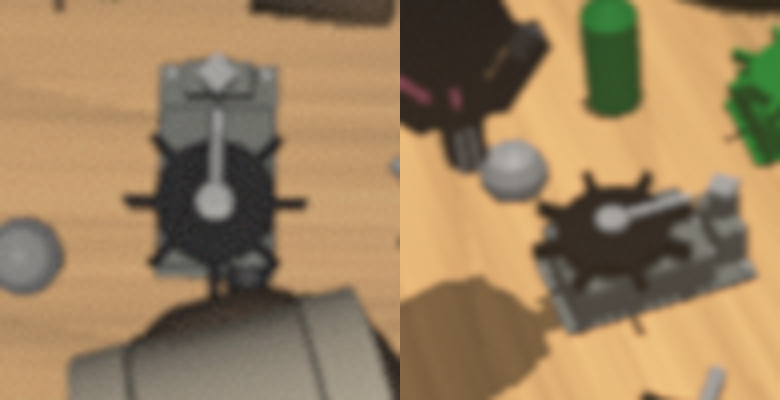

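The bar points straight at the pointer, and the arm is clear.

```bash
python3 -c "
from workcell import *
print(job_done())"
```

```text
the job is handed in; nothing more can be done
None
```

I flicked the tally wheel five clicks clockwise; the last pictures show the raised bar resting at the pointer with the arm clear and nothing else touched, and the job is handed in (no verdict was returned).

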